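# Add a slotted counterweight to the near-lamp post

## Robot

A 6-joint arm with a two-finger parallel gripper is mounted at the origin on the work surface. World frame = base frame: x ahead of the robot, y to its left, z up, the work surface at z = 0. Lengths are in m, angles in degrees, forces in N, time in s.
With the tool pointing down it reaches from about 0.25 to 0.725 m from the base axis. Payload 9.7 kg.
Tool frame: the origin (TCP) lies midway between the tips of the shut fingers; the grasp point (between the pads) lies 19 mm behind it; z points along the fingers, x is the direction in which the jaws open and shut, and the axes are right-handed (so a half turn about z gives the same grasp; the last joint's range is limited). The gripper opens to 85 mm and grips with 20 to 120 N. Pads are 22 mm wide; open, the fingers measure 114 mm over their backs; the gripper's body (76 mm by 85 mm) begins 54 mm behind the grasp point. The pads swing forward as they close: fully open they stand 13 mm farther back than shut.
Start: joints at [69.156, 4.979, 10.078, 95.1, 0, 90], TCP at [0.196, 0.514, 0.207] pointing down, gripper open.
Joint ranges: [-179.16, 179.16], [-48.56, 103.87], [-65.8, 70.77], [-126.05, 130.52], [-82.76, 87.17], [-180, 180]. Speed limits (degrees/s): [127.2, 127.2, 147.25, 180, 180, 180].

## Interface

Orientations are given as [roll, pitch, yaw] about the fixed x, y, z axes, in that order (R = Rz(yaw) Ry(pitch) Rx(roll)).
In Python, from workcell import bot, optics gives the robot as it stands.
- The arm moves only by the shell command python3 -m creep 'ROWS' [FORCE]. ROWS is JSON, a list of rows, each a list of 7 numbers: the shift along the tool's x, y, z in m, then the turn, a rotation vector about the tool's x, y, z in rad, then the opening, from 0 (shut) to 1 (fully open). A call has 1 to 8 rows; each row is the pose to reach, as a shift and turn from the pose commanded when the call began, along the tool's axes at that moment; what a row does not reach only later rows make up. A row lasts 1/10 s, in which the tool goes at most 50 mm and 8.59 degrees, less where a joint would pass 70% of its speed; a pose out of reach is approached as far as the arm can. A call with a gripper value outside its range is refused whole. The fingers move at their own pace and stop on an object; FORCE is the grip in N (left out, the last holds). Time passes only in rows, so rows that repeat a pose let the fingers close. It gives the time, the measured TCP pose, the force and the opening at its end, in the units of the state.
- bot.get_obs(): the state, without advancing time (a new reading comes with each control period).
- optics.camera(name): name is "scene" or "side" or "wrist"; returns the picture (420x560x3 uint8, red, green, blue); there is no depth.
- optics.camera_params(name): a dict with "camera_matrix" (3x3 intrinsics, pixels), "R" (3x3) and "t" (3): a world point X has camera coordinates R X + t; the wrist camera has in their place "mount" (4x4, takes a point from camera to tool coordinates, whose origin is the TCP and whose axes are the tool frame's). Camera axes: x right, y down, z forward; pixel columns grow to the right and rows downward; lengths in m; the calibration is good to about 2 mm. A picture is of the moment at which its call begins: read the wrist's pose just before it. camera_params takes no time and is no camera call.
- bot.job_done(): hands the job in, once; it reports no verdict.
The state is a dict: "time": time; "q": joint angles; "qd": joint speeds; "joint_efforts": joint torques, N m; "ee_pos": TCP position; "tcp_rot": TCP orientation; "wrist_force": force on the tool from outside, world axes, zero at the start; "torque": the same for the moment, N m; "opening": finger opening in m.
Only numpy, scipy, OpenCV 4.12 (cv2) and the standard library are available. Lean on these libraries where they do the work, as an engineer would, in place of code of your own. Each camera call takes 0.05 s, during which the arm holds its last target.

## Task

The near lamp's arm needs more counterweight: take the larger of the two loose slotted weights and slide it sideways onto the stem of the counterweight post, under the cap, so that it lies flat on the weight already fitted, with the stem at the end of its slot and the slot pointing the opposite way from the fitted weight's slot. Keep the fitted weight on the post, and leave the smaller slotted weight where it lies.

Things in the scene. Friction and masses are not known exactly. Their poses are not given: they have to be found in the camera images.
- large_centre (a point): Centre (half-way up) of the larger loose slotted weight: dark steel disc 60 mm across, 20 thick, lying flat, under 0.45 kg. An 18 mm wide slot runs from the rim to a half-round end about the centre. Both sides along the slot are cut to flats 50 mm apart, to grip by. x points from the centre out of the slot's mouth, y across the flats, z up.
- fitted_slot (a point): On the weight already fitted (same shape and size as the larger loose one): middle of its slot's mouth, on the rim 30 mm from its centre, level with its top face, which is 50 mm above the shelf. x points out of the slot, away from its centre (on the stem), z up. It lies loosely on the pedestal.
- cap_top (a point): Centre of the cap's top on the counterweight post, fixed to the shelf: white foot 84 mm across, pedestal 52 across and 30 high, upright steel stem 8 thick, steel cap 24 across (wider than the slots), 8 thick. The top is 94 mm above the shelf; the cap's underside is 36 mm above the fitted weight's top face. z is up; x, y have no meaning.
- small_centre (a point): Centre (half-way up) of the smaller loose slotted weight, not to be used: dark steel disc 40 mm across, 10 thick, slot 12 wide, flats 34 apart; x points out of its slot, z up. A chrome-rimmed lens, a black cover paddle and a brass prism also lie about, none over 30 mm high.
Mind the look-alikes: they are no part of the job. What is shaped like the part that bears large_centre but pink or red is not meant.

How it is judged (in metres and radians):
At the end, for the whole second after the job is handed in: The larger weight rests flat (5 degrees) on the fitted one, under the cap, released and still, centre within 12 mm of the stem's axis, slot opposite to the fitted weight's within 26 degrees; the fitted weight is still on the pedestal, centre within 12 mm of the stem (horizontal distance between large_centre and cap_top below 0.012 m and z of large_centre in the frame of cap_top between -0.038 and -0.03 m and angle between large_centre's own z axis and vertical below 0.09 rad and angle between the x axis of large_centre and the x axis of fitted_slot, either way round below 0.45 rad and x of fitted_slot in the frame of large_centre below 0 m and horizontal distance between fitted_slot and cap_top between 0.018 and 0.042 m and z of fitted_slot in the frame of cap_top between -0.048 and -0.04 m and linear speed of each of large, fitted below 0.02 m/s); the robot touches nothing.
It fails at once if the smaller slotted weight is moved more than 30 mm (distance of small_centre from where it was at the start of the episode above 0.03 m).
It also fails if it takes over 35 s, if anything falls off the work surface, if the arm or the gripper's body presses on something with over 40 N, if the wrist force passes 120 N, or if a joint passes its speed limit or range.

## Working session

There is one attempt and no reset: what is moved stays moved. The work goes in short steps, Python scripts to look and compute and a shell command to move; the robot and the scene stay as the last step left them, time stands still between calls to the robot, and variables do not carry over. Pictures are saved under pics/ and viewed, and the job is handed in when it is done.

```bash
ls; mkdir -p pics
python3 - <<'E'
from workcell import bot, optics
import cv2
o=bot.get_obs()
print(o['time'],o['ee_pos'],o['tcp_rot'],o['opening'],o['wrist_force'])
for n in ['scene','side','wrist']:
    cv2.imwrite(f'pics/{n}0.png',optics.camera(n)[:,:,::-1])
    print(n,optics.camera_params(n))
E
```

```text
pics
0.0 [0.19561472 0.51376863 0.20618001] [1.79998645e+02 7.50611797e-02 6.91575532e+01] 0.08553480051595962 [-0.20003285 -0.39405204  0.57324968]
scene {'camera_matrix': array([[443.6288342 ,   0.        , 282.6966689 ],
       [  0.        , 443.6288342 , 211.53524356],
       [  0.        ,   0.        ,   1.        ]]), 'R': array([[ 0.62139398,  0.78339671,  0.01261397],
       [ 0.4211273 , -0.32037738, -0.84853411],
       [-0.6606976 ,  0.53258607, -0.52899032]]), 't': array([-0.26968675, -0.12698693,  1.23873636])}
side {'camera_matrix': array([[541.80321022,   0.        , 275.26460179],
       [  0.        , 541.80321022, 204.22211074],
       [  0.        ,   0.        ,   1.        ]]), 'R': array([[-0.78633083, -0.61766289, -0.01328089],
       [-0.38456861,  0.50618253, -0.77193668],
       [ 0.4835192 , -0.60189019, -0.63556068]]), 't': array([0.37577678, 0.26030084, 0.64172531])}
wrist {'camera_matrix': array([[314.77111664,   0.        , 278.48526446],
       [  0.        , 314.77111664, 212.49586866],
       [  0.        ,   0.        ,   1.        ]]), 'mount': array([[ 9.99999945e-01, -2.06298813e-04,  2.58073131e-04,
         2.99600213e-04],
       [ 1.28489741e-04,  9.62444392e-01,  2.71478868e-01,
        -6.84357801e-02],
       [-3.04386806e-04, -2.71478820e-01,  9.62444366e-01,
        -1.66729148e-01],
       [ 0.00000000e+00,  0.00000000e+00,  0.00000000e+00,
         1.00000000e+00]])}
```

View pics/scene0.png

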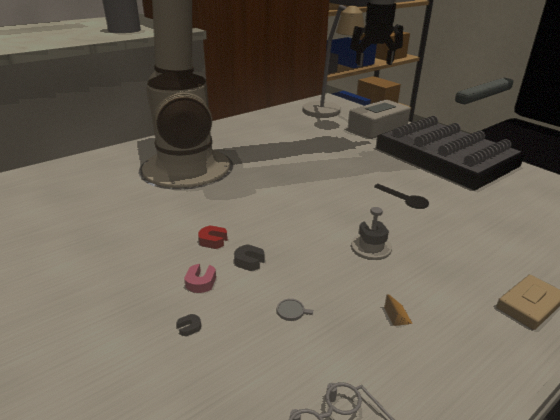

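View pics/side0.png

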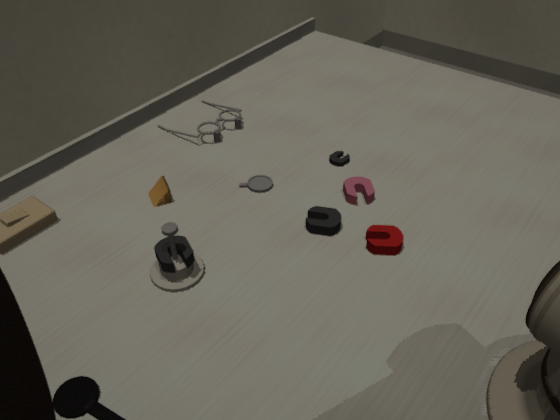

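View pics/wrist0.png

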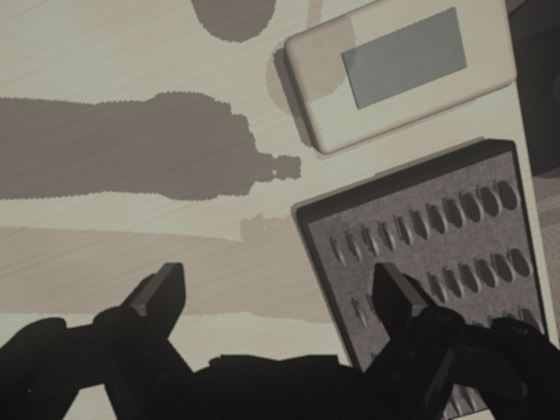

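```bash
cat > h.py <<'E'
import numpy as np, cv2
from scipy.spatial.transform import Rotation as Ro
from workcell import bot, optics
def ray(n,u,v,obs=None):
    p=optics.camera_params(n); d=np.linalg.inv(p['camera_matrix'])@[u,v,1]
    if n=='wrist':
        o=obs or bot.get_obs(); R=Ro.from_euler('xyz',o['tcp_rot'],degrees=True).as_matrix()
        M=p['mount']; return R@M[:3,3]+o['ee_pos'], R@M[:3,:3]@d
    return -p['R'].T@p['t'], p['R'].T@d
def pl(n,u,v,z,obs=None):
    c,d=ray(n,u,v,obs); return c+d*(z-c[2])/d[2]
def proj(n,X,obs=None):
    p=optics.camera_params(n); X=np.asarray(X,float)
    if n=='wrist':
        o=obs or bot.get_obs(); R=Ro.from_euler('xyz',o['tcp_rot'],degrees=True).as_matrix()
        M=p['mount']; x=M[:3,:3].T@(R.T@(X-o['ee_pos'])-M[:3,3])
    else: x=p['R']@X+p['t']
    y=p['camera_matrix']@x; return y[:2]/y[2]
E
python3 - <<'E'
from h import *
a=cv2.imread('pics/scene0.png');b=cv2.imread('pics/side0.png')
A=cv2.resize(a[190:270,220:400],None,fx=4.4,fy=4.4,interpolation=cv2.INTER_CUBIC)[:,:790]
B=np.hstack([cv2.resize(b[215:295,140:215],None,fx=5,fy=5),cv2.resize(b[185:265,290:365],None,fx=5,fy=5)])
cv2.imwrite('pics/cs.png',np.clip(A*1.6,0,255));cv2.imwrite('pics/cb.png',np.clip(B*1.6,0,255))
print('large',pl('scene',249,253,.02),pl('side',323,214,.02))
print('cap',pl('scene',376,211,.094),pl('side',170,228,.094))
print('small',pl('scene',189,323,.01),pl('side',340,157,.01))
E
```

```text
large [ 0.45690527 -0.1029812   0.02      ] [ 0.45699574 -0.10400714  0.02      ]
cap [0.57803656 0.1177589  0.094     ] [0.56810394 0.12830055 0.094     ]
small [ 0.54120917 -0.28098791  0.01      ] [ 0.533566   -0.27605259  0.01      ][ WARN:0@0.541] global loadsave.cpp:1063 imwrite_ Unsupported depth image for selected encoder is fallbacked to CV_8U.
```

View pics/cs.png

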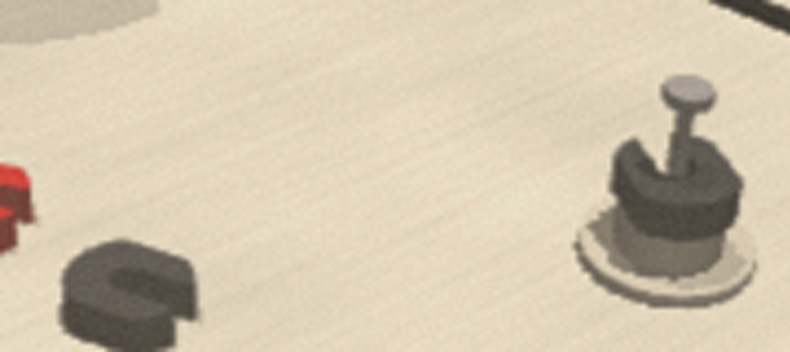

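View pics/cb.png

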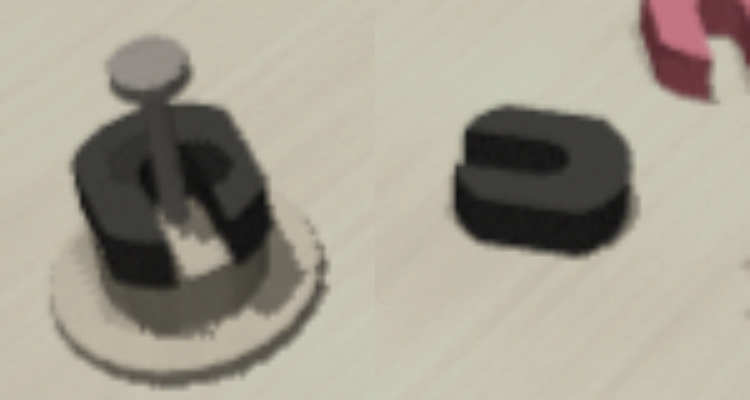

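Run:
```python
from h import *
def tri(p,q):
    A=[];b=[]
    for n,(u,v) in (('scene',p),('side',q)):
        c,d=ray(n,u,v); d/=np.linalg.norm(d); P=np.eye(3)-np.outer(d,d);A.append(P);b.append(P@c)
    x,r,_,_=np.linalg.lstsq(np.vstack(A),np.hstack(b),rcond=None); return x,np.sqrt(r)
print('cap',tri((376.4,210.9),(170,228)))
# refine via blobs
print(pl('scene',*(220+667/4.4,190+240/4.4),.004), pl('side',140+190/5,215+270/5,.004))
# large slot: mouth corners scene crop / side crop
S=lambda x,y:(220+x/4.4,190+y/4.4); D=lambda x,y:(290+(x-375)/5,185+y/5)
for n,p in (('scene',S(195,265)),('scene',S(176,322)),):print(n,pl(n,*p,.02))
for n,p in (('side',D(467,128)),('side',D(457,165)),('side',D(570,158))):print(n,pl(n,*p,.02))
F=lambda x,y:(140+x/5,215+y/5)
print('fit mouth',pl('side',*F(165,240),.05),pl('side',*F(236,215),.05))
print('fit scene',pl('scene',*S(637,140),.05),pl('scene',*S(695,140),.05))
print(bot.get_obs()['time'])
```

```text
cap (array([0.57304164, 0.12502787, 0.08899335]), array([0.00045938]))
[0.57118149 0.12839547 0.004     ] [0.57172129 0.12475166 0.004     ]
scene [ 0.4679254 -0.073751   0.02     ]
scene [ 0.49585307 -0.10455743  0.02      ]
side [ 0.48170426 -0.09637759  0.02      ]
side [ 0.47323538 -0.07872892  0.02      ]
side [ 0.44523437 -0.10453353  0.02      ]
fit mouth [0.54952484 0.14807511 0.05      ] [0.54040883 0.12828154 0.05      ]
fit scene [0.54805379 0.12527001 0.05      ] [0.56465766 0.1470498  0.05      ]
0.15
```

```bash
cat >> h.py <<'E'
def rel(pos,yaw):
    o=bot.get_obs(); R=Ro.from_euler('xyz',o['tcp_rot'],degrees=True)
    T=Ro.from_euler('xyz',[180,0,yaw],degrees=True)
    print('shift',np.round(R.inv().apply(np.array(pos)-o['ee_pos']),4),'turn',np.round((R.inv()*T).as_rotvec(),4), 'q6',o['q'][5])
E
python3 - <<'E'
from h import *
rel([.453,-.10,.16],118)
E
```

```text
shift [-0.482   0.4589  0.0468] turn [-5.000e-04  1.000e-03 -8.525e-01] q6 90.00056016298124
```

```bash
python3 -m creep '[[-0.482,0.459,0,0,0,-0.852,1],[-0.482,0.459,0,0,0,-0.852,1],[-0.482,0.459,0,0,0,-0.852,1],[-0.482,0.459,0,0,0,-0.852,1],[-0.482,0.459,0.02,0,0,-0.852,1],[-0.482,0.459,0.047,0,0,-0.852,1],[-0.482,0.459,0.047,0,0,-0.852,1],[-0.482,0.459,0.047,0,0,-0.852,1]]'
python3 - <<'E'
from h import *
rel([.453,-.10,.16],118)
E
```

```text
time: 0.95
ee_pos: [0.3412, 0.1681, 0.1904]
tcp_rot: [180.0, 0.0, 118.1]
wrist_force: [1.5, 0.1, -0.4]
opening: 0.0853
shift [-0.2892 -0.0277  0.0304] turn [0.0005 0.     0.0017] q6 -1.8678956215182767
```

```bash
python3 -m creep '[[-0.289,-0.028,0.03,0,0,0,1],[-0.289,-0.028,0.03,0,0,0,1],[-0.289,-0.028,0.03,0,0,0,1],[-0.289,-0.028,0.03,0,0,0,1],[-0.289,-0.028,0.03,0,0,0,1],[-0.289,-0.028,0.03,0,0,0,1],[-0.289,-0.028,0.03,0,0,0,1],[-0.289,-0.028,0.03,0,0,0,1]]'
python3 - <<'E'
from h import *
import json
o=bot.get_obs(); im=optics.camera('wrist')[:,:,::-1]; cv2.imwrite('pics/w1.png',im)
np.savez('w1.npz',p=o['ee_pos'],r=o['tcp_rot']); print(o['ee_pos'],o['tcp_rot'])
E
```

```text
time: 1.75
ee_pos: [0.4515, -0.0993, 0.16]
tcp_rot: [-179.9, -0.1, 117.8]
wrist_force: [0.3, -0.3, 0.3]
opening: 0.0853
[ 0.45152494 -0.09928496  0.15997502] [-1.79933120e+02 -6.56655665e-02  1.17842453e+02]
```

View pics/w1.png

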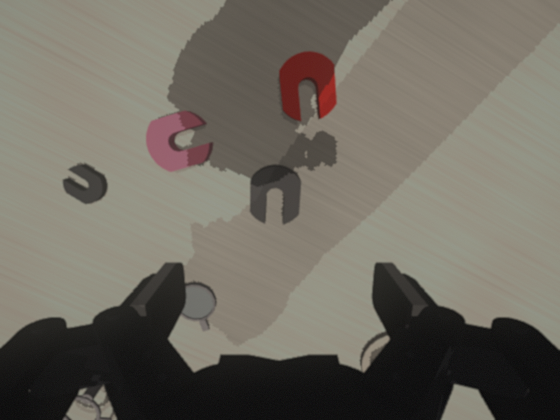

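Run:
```python
from h import *
d=np.load('w1.npz'); o=dict(ee_pos=d['p'],tcp_rot=d['r'])
im=cv2.imread('pics/w1.png')
cv2.imwrite('pics/w1c.png',np.clip(cv2.resize(im[150:240,230:330],None,fx=6,fy=6,interpolation=cv2.INTER_CUBIC)*1.8,0,255).astype(np.uint8))
print(proj('wrist',[.453,-.10,.02],o),proj('wrist',[.572,.126,.094],o))
```

```text
[277.05592267 196.00143512] [428.51991597 429.23427676]
```

View pics/w1c.png

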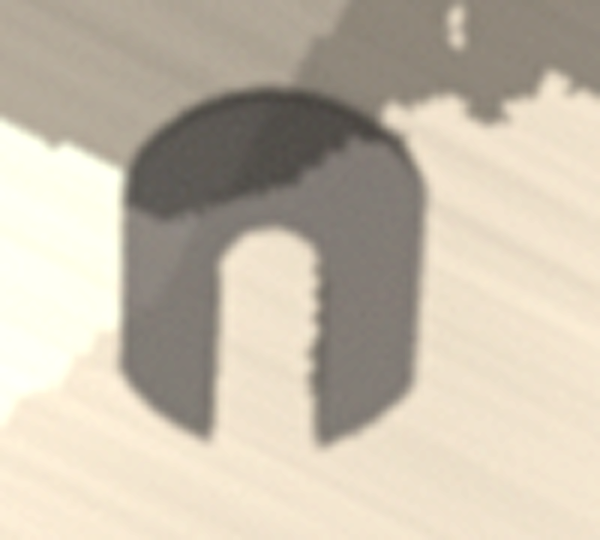

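Run:
```python
from h import *
d=np.load('w1.npz'); o=dict(ee_pos=d['p'],tcp_rot=d['r'])
f=lambda x,y:pl('wrist',230+(x+.5)/6-.5,150+(y+.5)/6-.5,.02,o)[:2]
a,b,c,e=f(127,210),f(122,365),f(424,190),f(413,385)
s1,s2,s3,s4=f(218,265),f(212,437),f(318,265),f(318,440)
ang=lambda p,q:np.degrees(np.arctan2(*(q-p)[::-1]))
print([ang(*x) for x in ((a,b),(c,e),(s1,s2),(s3,s4))])
t=np.radians(np.mean([ang(*x) for x in ((a,b),(c,e),(s1,s2),(s3,s4))])); u=np.array([np.cos(t),np.sin(t)]); n=np.array([-u[1],u[0]])
print('yaw',np.degrees(t))
print('n of flats',[x@n for x in (a,b,c,e)],'slot',[x@n for x in(s1,s2,s3,s4)])
end=f(268,228)@u+.009; mouth=(s2+s4)@u/2-np.sqrt(.03**2-.009**2)
print('along',end,mouth)
cen=u*(end+mouth)/2+n*(np.mean([x@n for x in (a,b,c,e)])+np.mean([x@n for x in(s1,s2,s3,s4)]))/2
print(cen)
```

```text
[np.float64(24.65054009707107), np.float64(25.70816369906872), np.float64(25.262221024935716), np.float64(28.03677140355164)]
yaw 25.914424056156786
n of flats [np.float64(-0.3142579022562875), np.float64(-0.31484224084493767), np.float64(-0.265567992611942), np.float64(-0.26568789070474397)] slot [np.float64(-0.2990769372621243), np.float64(-0.29941772437286546), np.float64(-0.2824923599942103), np.float64(-0.2813648668093433)]
along 0.36431129653180727 0.36310935789070004
[ 0.45402457 -0.10219263]
```

Run:
```python
from h import *
rel([.454,-.102,.003],115.5)
```

```text
shift [-0.0044  0.0006  0.1573] turn [-0.0006 -0.0008  0.0425] q6 -40.24319015379204
```

```bash
python3 -m creep '[[-0.004,0.001,0.04,0,0,0.042,1],[-0.004,0.001,0.08,0,0,0.042,1],[-0.004,0.001,0.11,0,0,0.042,1],[-0.004,0.001,0.135,0,0,0.042,1],[-0.004,0.001,0.15,0,0,0.042,1],[-0.004,0.001,0.156,0,0,0.042,1],[-0.004,0.001,0.156,0,0,0.042,1],[-0.004,0.001,0.156,0,0,0.042,1]]'
python3 - <<'E'
from h import *
o=bot.get_obs(); cv2.imwrite('pics/w2.png',optics.camera('wrist')[:,:,::-1]);rel([.454,-.102,.003],115.5)
E
```

```text
time: 2.6
ee_pos: [0.4552, -0.1013, 0.0057]
tcp_rot: [179.9, 0.1, 115.6]
wrist_force: [-0.9, 0.2, 0.1]
opening: 0.0853
shift [ 0.0001 -0.0015  0.0028] turn [0.0014 0.0011 0.0018] q6 -38.164666077934065
```

View pics/w2.png

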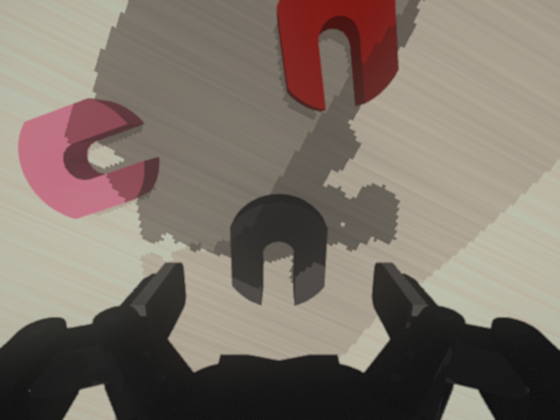

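```bash
python3 -m creep '[[0,0,0.002,0,0,0,0.5],[0,-0.001,0.002,0,0,0,0.4],[0,-0.001,0.002,0,0,0,0.4],[0,-0.001,0.002,0,0,0,0.4],[0,-0.001,0.002,0,0,0,0.4],[0,-0.001,0.002,0,0,0,0.4],[0,-0.001,0.002,0,0,0,0.4],[0,-0.001,0.002,0,0,0,0.4]]' 60
python3 - <<'E'
from h import *
o=bot.get_obs(); cv2.imwrite('pics/w3.png',optics.camera('wrist')[:,:,::-1])
E
```

```text
time: 3.45
ee_pos: [0.4538, -0.1021, 0.0026]
tcp_rot: [180.0, 0.0, 115.6]
wrist_force: [0.2, 0.6, 0.1]
opening: 0.0345
```

View pics/w3.png

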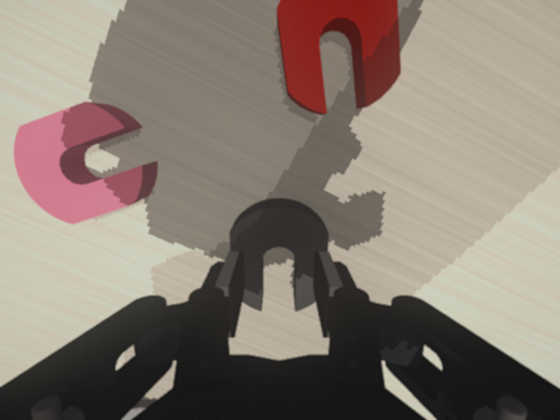

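Run:
```python
from h import *
o=bot.get_obs()
for X in ([.454,-.102,.02],[.454,-.102,.0],list(o['ee_pos'])): print(proj('wrist',X,o))
u=np.array([np.cos(np.radians(25.6)),np.sin(np.radians(25.6)),0])
c=np.array([.454,-.102,.02])
print('mouth',proj('wrist',c+.03*u,o),'back',proj('wrist',c-.03*u,o), 'flat',proj('wrist',c+.025*np.array([-u[1],u[0],0]),o))
print(pl('wrist',278,202,.02,o),pl('wrist',278,313,.02,o)) 
cv2.imwrite('pics/sd3.png',cv2.resize(optics.camera('side')[170:270,270:390,::-1],None,fx=6,fy=6))
```

```text
[278.39236472 261.83839177]
[278.42058159 247.19510405]
[278.41120014 248.43853185]
mouth [278.4408515  312.80982406] back [278.33875608 205.48263843] flat [326.88747077 261.81377068]
[ 0.42543254 -0.11586882  0.02      ] [ 0.4812641  -0.08920206  0.02      ]
```

View pics/sd3.png

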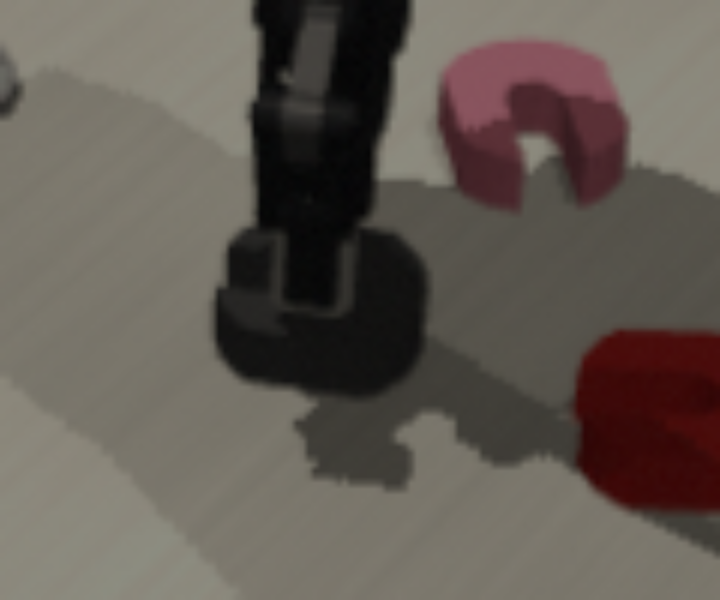

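Run:
```python
from h import *
im=optics.camera('scene')[:,:,::-1]
w=cv2.imread('pics/w3.png')
A=cv2.resize(im[190:290,190:310],None,fx=5,fy=5)[:, :400] if 0 else cv2.resize(im[200:280,210:290],(400,400))
B=cv2.resize(w[190:350,200:360],(400,400))
cv2.imwrite('pics/c3.png',np.clip(np.hstack([A,B])*1.8,0,255).astype(np.uint8))
```

```text
(no output)
```

View pics/c3.png

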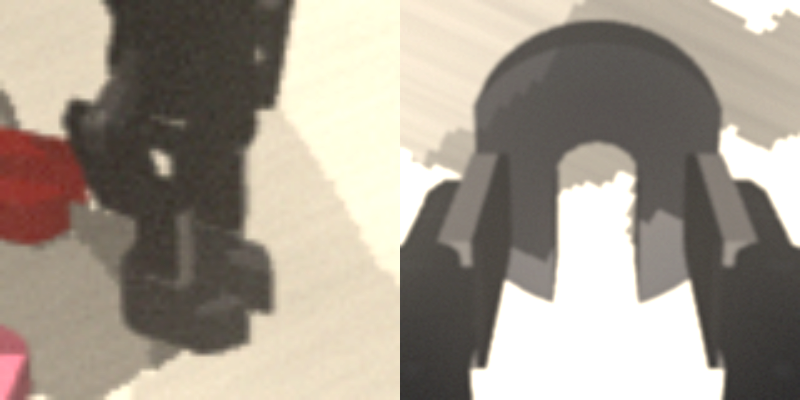

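```bash
python3 -m creep '[[0,0,0,0,0,0,0.2],[0,0,0,0,0,0,0.2],[0,0,0,0,0,0,0.2]]' 60
python3 - <<'E'
from h import *
w=optics.camera('wrist')[:,:,::-1];im=optics.camera('scene')[:,:,::-1]
A=cv2.resize(im[200:280,210:290],(400,400))
B=cv2.resize(w[190:350,200:360],(400,400))
cv2.imwrite('pics/c4.png',np.clip(np.hstack([A,B])*1.8,0,255).astype(np.uint8))
E
```

```text
time: 3.9
ee_pos: [0.4537, -0.1021, 0.0026]
tcp_rot: [-180.0, -0.0, 115.6]
wrist_force: [-0.6, 0.1, -0.4]
opening: 0.0173
```

View pics/c4.png

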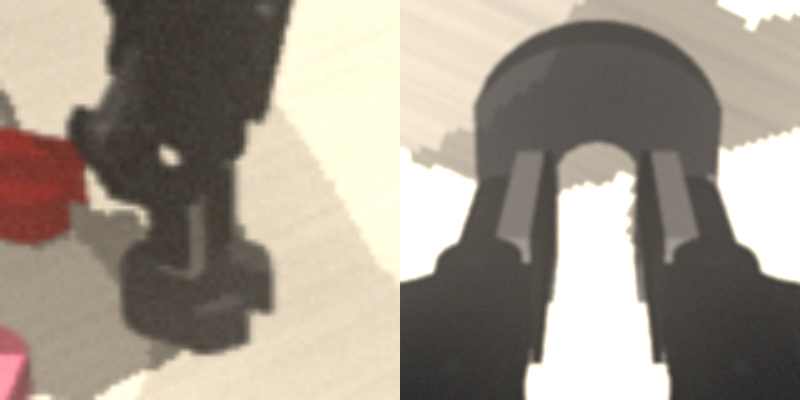

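Run:
```python
from h import *
o=bot.get_obs(); R=Ro.from_euler('xyz',o['tcp_rot'],degrees=True).as_matrix()
for s in (1,-1):
  for h in (0,.01,.02,.03,.04):
    X=o['ee_pos']+R@[s*.026,0,-h]
    print(s,h,proj('side',X),proj('scene',X))
```

```text
1 0 [321.16743606 233.26017731] [255.03495514 252.01428168]
1 0.01 [321.41281223 228.79380978] [254.93449658 248.05990051]
1 0.02 [321.66169816 224.26355719] [254.83284725 244.05864666]
1 0.03 [321.9141697  219.66803899] [254.72998584 240.00968177]
1 0.04 [322.17030488 215.00583456] [254.62589056 235.91214736]
-1 0 [325.78716375 213.40267474] [242.03984412 266.45890065]
-1 0.01 [326.05370623 208.98806037] [241.85460801 262.41009684]
-1 0.02 [326.32390062 204.51296111] [241.66707372 258.31106059]
-1 0.03 [326.59782249 199.97612534] [241.47719823 254.16085122]
-1 0.04 [326.87554952 195.37626664] [241.2849374  249.95850445]
```

```bash
python3 -m creep '[[0,0,0,0,0,0,1],[0,0,0,0,0,0,1],[0,0,0,0,0,0,1],[0,0,0,0,0,0,1],[0,0,0.01,0,0,0,1],[0,0,0.016,0,0,0,1],[0,0,0.016,0,0,0,1]]' 60
python3 - <<'E'
from h import *
w=optics.camera('side')[:,:,::-1];im=optics.camera('scene')[:,:,::-1]
A=cv2.resize(im[200:280,210:290],(400,400))
B=cv2.resize(w[170:250,285:365],(400,400))
cv2.imwrite('pics/c5.png',np.clip(np.hstack([A,B])*1.8,0,255).astype(np.uint8))
E
```

```text
time: 4.7
ee_pos: [0.4528, -0.1019, -0.0149]
tcp_rot: [-179.9, -0.1, 115.6]
wrist_force: [0.9, 0.3, -0.3]
opening: 0.0854
```

View pics/c5.png

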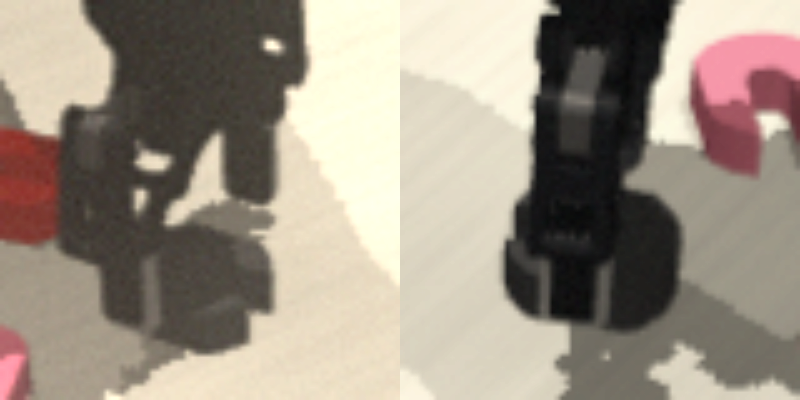

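Run:
```python
from h import *
o=bot.get_obs(); R=Ro.from_euler('xyz',o['tcp_rot'],degrees=True).as_matrix()
for s in (1,-1):
  for z in (0,.01,.02,.03):
    X=o['ee_pos']+R@[s*.05,0,0]; X[2]=z
    print(s,z,proj('side',X),proj('scene',X))
```

```text
1 0 [318.96164408 244.2647349 ] [260.61796354 246.6804551 ]
1 0.01 [319.19587757 239.79341086] [260.55167893 242.78147235]
1 0.02 [319.43352508 235.25691583] [260.48462578 238.83728334]
1 0.03 [319.67466181 230.65381451] [260.41679066 234.84709728]
-1 0 [327.83567654 205.99162984] [235.6392173 274.5288628]
-1 0.01 [328.1105911  201.61764508] [235.40982643 270.45017153]
-1 0.02 [328.3891947  197.18496657] [235.17753234 266.31985953]
-1 0.03 [328.67156207 192.69240494] [234.94227957 262.13694058]
```

```bash
python3 -m creep '[[0,0,0.008,0,0,0,1],[0,0,0.008,0,0,0,0.7],[0,0,0.008,0,0,0,0.6],[0,0,0.008,0,0,0,0.4],[0,0,0.008,0,0,0,0.4],[0,0,0.008,0,0,0,0.3],[0,0,0.008,0,0,0,0.3]]' 60
python3 - <<'E'
from h import *
w=optics.camera('side')[:,:,::-1];im=optics.camera('scene')[:,:,::-1]
A=cv2.resize(im[200:280,210:290],(400,400))
B=cv2.resize(w[170:250,285:365],(400,400))
cv2.imwrite('pics/c6.png',np.clip(np.hstack([A,B])*1.8,0,255).astype(np.uint8))
E
```

```text
time: 5.5
ee_pos: [0.4541, -0.1022, -0.021]
tcp_rot: [180.0, 0.0, 115.6]
wrist_force: [-0.2, -0.1, 4.3]
opening: 0.0482
```

View pics/c6.png

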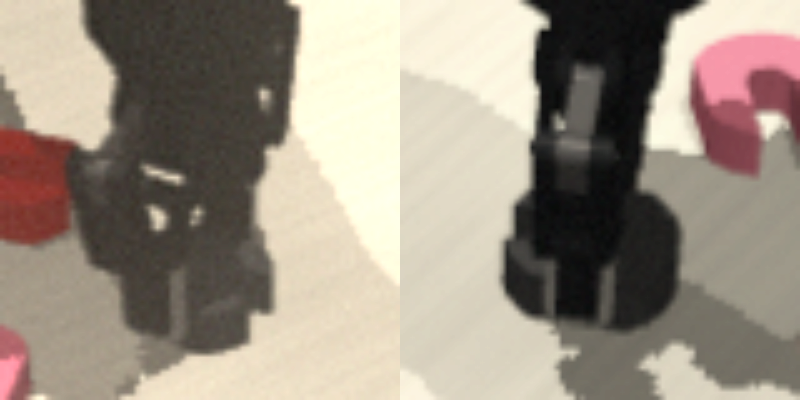

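```bash
python3 -m creep '[[0,0,-0.01,0,0,0,0.3],[0,0,-0.04,0,0,0,0.3],[0,0,-0.08,0,0,0,0.3],[0,0,-0.12,0,0,0,0.3],[0,0,-0.15,0,0,0,0.3],[0,0,-0.15,0,0,0,0.3],[0,0,-0.15,0,0,0,0.3]]' 60
python3 - <<'E'
from h import *
o=bot.get_obs()
for n in('side','scene','wrist'): cv2.imwrite(f'pics/{n}7.png',np.clip(optics.camera(n)[:,:,::-1]*1.8,0,255).astype(np.uint8))
E
```

```text
time: 6.3
ee_pos: [0.4537, -0.1021, 0.1284]
tcp_rot: [-180.0, -0.0, 115.6]
wrist_force: [-0.8, -0.4, -4.2]
opening: 0.0486
```

View pics/side7.png

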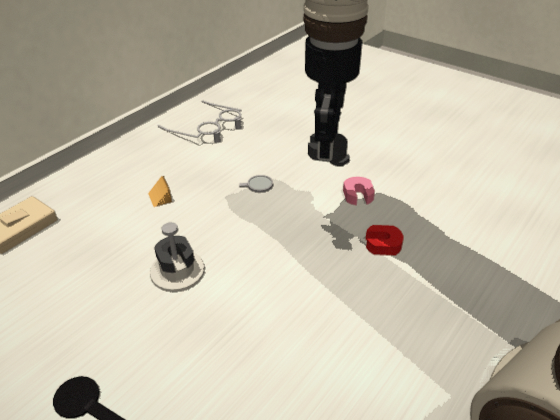

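View pics/scene7.png

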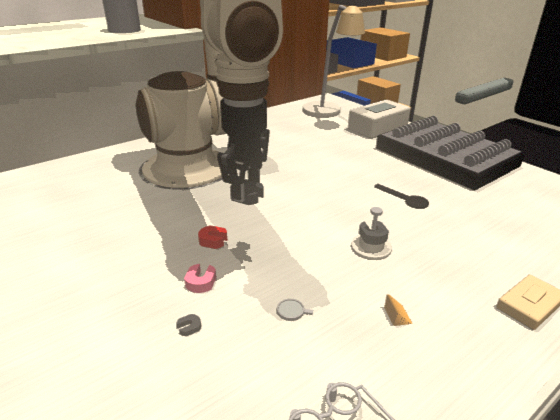

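View pics/wrist7.png

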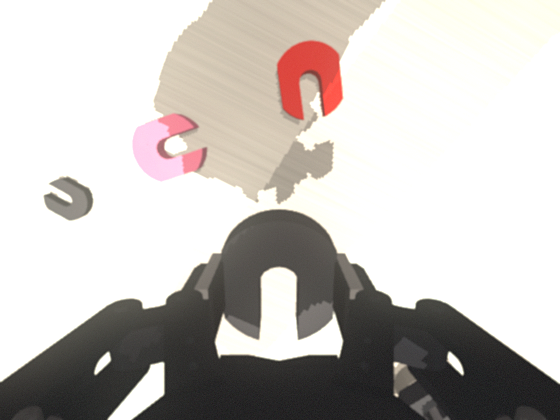

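Run:
```python
from h import *
o=bot.get_obs()
for h in (0,.021,.041,.06,.073,.09,.1,.11,.12,.14):
    X=o['ee_pos']+[0,0,h]; print(h,proj('side',X),proj('scene',X))
R=Ro.from_euler('xyz',o['tcp_rot'],degrees=True).as_matrix()
def tl(u,v,z=-.041):
    c,d=ray('wrist',u,v,o); c=R.T@(c-o['ee_pos']); d=R.T@d; return (c+d*(z-c[2])/d[2])
for p in ((279,268),(259,339),(300,338),(223,270),(336,270)): print(p,tl(*p))
a=cv2.imread('pics/side7.png')[50:180,280:390];cv2.imwrite('pics/c7.png',cv2.resize(a,None,fx=4.5,fy=4.5))
```

```text
0 [327.41103719 163.4937034 ] [246.61987361 205.44656691]
0.021 [328.06905264 152.23057213] [246.26894341 195.56897884]
0.041 [328.71576224 141.16096094] [245.9256243  185.90561896]
0.06 [329.34909424 130.32033192] [245.59091612 176.48462997]
0.073 [329.7935121  122.71331179] [245.35693299 169.89873623]
0.09 [330.38880396 112.52380888] [245.04465421 161.10906463]
0.1 [330.74670073 106.39775462] [244.85753285 155.84218317]
0.11 [331.11049422 100.17076745] [244.66780686 150.50198984]
0.12 [331.48033135  93.84033219] [244.4754215  145.08694325]
0.14 [332.23874917  80.85863179] [244.08244579 134.02590545]
(279, 268) [ 0.00028918 -0.00761062 -0.041     ]
(259, 339) [-0.00906057  0.02872544 -0.041     ]
(300, 338) [ 0.0101191   0.02817218 -0.041     ]
(223, 270) [-0.02421548 -0.0066506  -0.041     ]
(336, 270) [ 0.02522684 -0.00665713 -0.041     ]
```

View pics/c7.png

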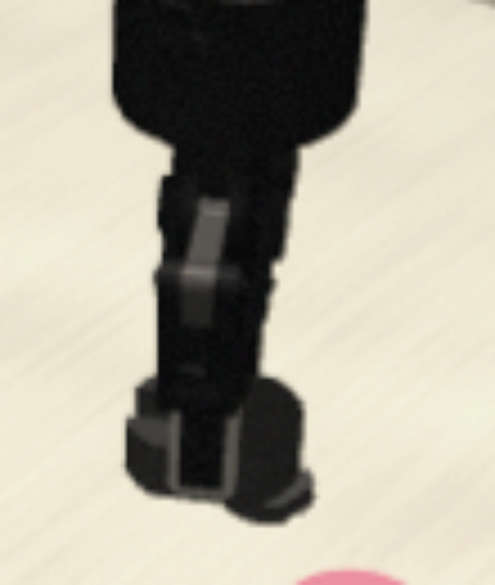

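Run:
```python
from h import *
rel([.472,.1715,.128],65)
```

```text
shift [ 0.2383  0.1353 -0.0011] turn [-3.100e-03 -7.000e-04  8.826e-01] q6 -38.247937242687954
```

```bash
python3 -m creep '[[0.03,0.017,0,0,0,0.12,0.3],[0.06,0.034,0,0,0,0.24,0.3],[0.095,0.054,0,0,0,0.36,0.3],[0.13,0.074,0,0,0,0.48,0.3],[0.165,0.094,0,0,0,0.6,0.3],[0.2,0.114,0,0,0,0.72,0.3],[0.225,0.128,0,0,0,0.82,0.3],[0.238,0.135,0,0,0,0.882,0.3]]' 60
python3 -m creep '[[0,0,0,0,0,0,0.3],[0,0,0,0,0,0,0.3]]' 60
python3 - <<'E'
from h import *
rel([.472,.1715,.036],65)
for n in('side','scene'): cv2.imwrite(f'pics/{n}8.png',np.clip(optics.camera(n)[:,:,::-1]*1.8,0,255).astype(np.uint8))
E
```

```text
time: 7.25
ee_pos: [0.4719, 0.1729, 0.1268]
tcp_rot: [-179.9, 0.1, 64.9]
wrist_force: [0.2, -0.5, -3.3]
opening: 0.0484
time: 7.45
ee_pos: [0.4722, 0.1706, 0.1274]
tcp_rot: [-179.9, 0.1, 65.2]
wrist_force: [-0.3, 0.3, -3.4]
opening: 0.0485
shift [ 0.0009 -0.0004  0.0914] turn [-0.0014  0.0017  0.0028] q6 44.7101641519104
```

View pics/side8.png

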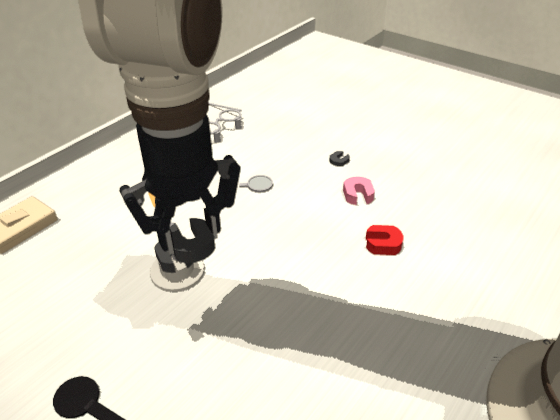

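View pics/scene8.png

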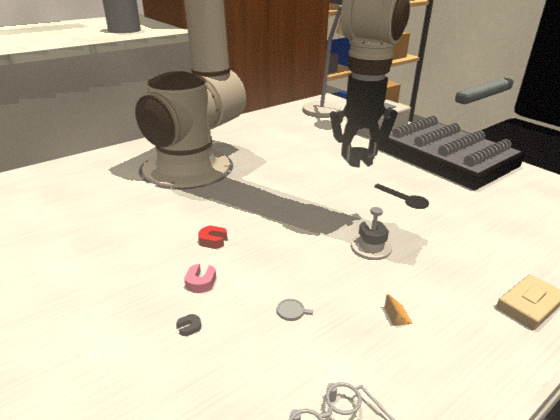

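Run:
```python
from h import *
a=cv2.imread('pics/side8.png')[160:290,110:250]
b=cv2.imread('pics/scene8.png')[90:260,320:420]
cv2.imwrite('pics/c8.png',np.hstack([cv2.resize(a,(452,420)),cv2.resize(b,(247,420))]))
o=bot.get_obs(); u=np.array([.906,-.423,0]); n=np.array([.423,.906,0])
for h in(.021,.041):
  c=o['ee_pos']+[0,0,h]
  print(h,[np.round(proj('side',x),1) for x in (c,c+.03*u,c-.03*u,c+.025*n,c-.025*n)])
  print(h,[np.round(proj('scene',x),1) for x in (c,c+.03*u,c-.03*u,c+.025*n,c-.025*n)])
```

```text
0.021 [array([192.6, 244.2]), array([184.5, 229.8]), array([201.2, 259.4]), array([173.3, 250.7]), array([211.3, 237.8])]
0.021 [array([357.9, 160.1]), array([363.3, 166.2]), array([352.7, 154.2]), array([368.9, 159. ]), array([346.7, 161.1])]
0.041 [array([190.8, 232.3]), array([182.6, 218. ]), array([199.5, 247.5]), array([171.1, 238.8]), array([209.9, 225.9])]
0.041 [array([358.8, 151.4]), array([364.3, 157.3]), array([353.6, 145.7]), array([370. , 150.3]), array([347.6, 152.4])]
```

View pics/c8.png

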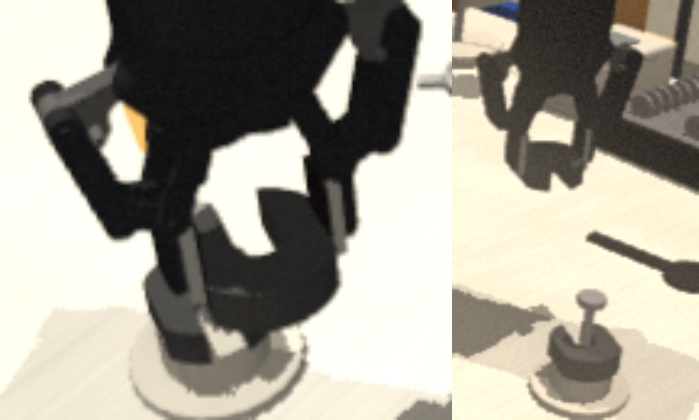

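```bash
python3 -m creep '[[0.001,0,0.03,0,0,0,0.3],[0.001,0,0.06,0,0,0,0.3],[0.001,0,0.08,0,0,0,0.3],[0.001,0,0.091,0,0,0,0.3],[0.001,0.02,0.091,0,0,0,0.3],[0.001,0.04,0.091,0,0,0,0.3],[0.001,0.04,0.091,0,0,0,0.3],[0.001,0.04,0.091,0,0,0,0.3]]' 60
python3 - <<'E'
from h import *
rel([.572,.125,.036],65)
a,b=[np.clip(optics.camera(n)[:,:,::-1]*1.8,0,255).astype(np.uint8) for n in('side','scene')]
cv2.imwrite('pics/c9.png',np.hstack([cv2.resize(a[190:300,120:220],None,fx=4,fy=4),cv2.resize(b[170:280,320:420],None,fx=4,fy=4)]))
E
```

```text
time: 8.35
ee_pos: [0.5097, 0.1543, 0.0379]
tcp_rot: [180.0, -0.0, 65.0]
wrist_force: [0.1, -0.1, -3.8]
opening: 0.0486
shift [-0.0002  0.0688  0.0019] turn [ 0.     -0.0001 -0.0005] q6 41.867377497574125
```

View pics/c9.png

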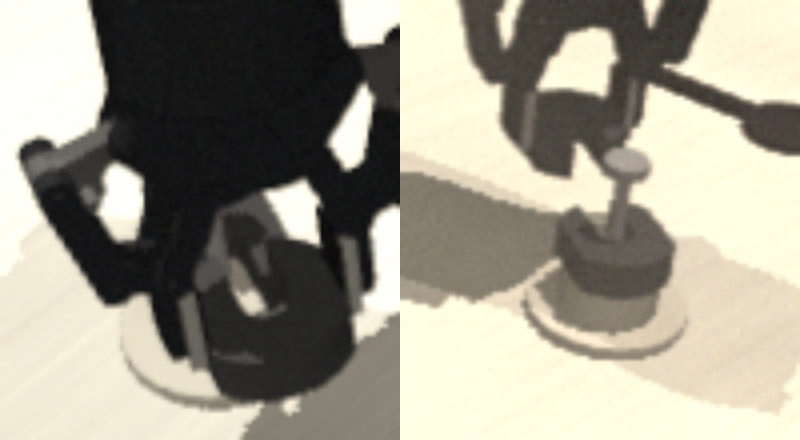

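Run:
```python
from h import *
o=bot.get_obs(); u=np.array([.906,-.423,0]); n=np.array([.423,.906,0])
for h in(.021,.041):
 for s in (1,-1):
  print(h,s,(proj('scene',o['ee_pos']+[0,0,h]+.0286*u+s*.009*n)-[320,170])*4+[400,0])
```

```text
0.021 1 [601.27867546 169.50866357]
0.021 -1 [569.18918591 173.38039847]
0.041 1 [605.78963294 136.85906373]
0.041 -1 [573.34812918 140.64539512]
```

```bash
python3 -m creep '[[0,0.015,0.002,0,0,0,0.3],[0,0.03,0.002,0,0,0,0.3],[0,0.04,0.002,0,0,0,0.3],[0,0.045,0.002,0,0,0,0.3],[0,0.045,0.002,0,0,0,0.3]]' 60
python3 - <<'E'
from h import *
rel([.572,.125,.036],65)
a,b=[np.clip(optics.camera(n)[:,:,::-1]*1.8,0,255).astype(np.uint8) for n in('side','scene')]
cv2.imwrite('pics/c10.png',np.hstack([cv2.resize(a[190:300,120:220],None,fx=4,fy=4),cv2.resize(b[170:280,320:420],None,fx=4,fy=4)]))
E
```

```text
time: 8.95
ee_pos: [0.5509, 0.1354, 0.0353]
tcp_rot: [-180.0, 0.0, 65.0]
wrist_force: [-0.3, 0.1, -3.0]
opening: 0.0484
shift [-0.0005  0.0235 -0.0007] turn [-0.0003  0.0002 -0.0003] q6 38.826901383724326
```

View pics/c10.png

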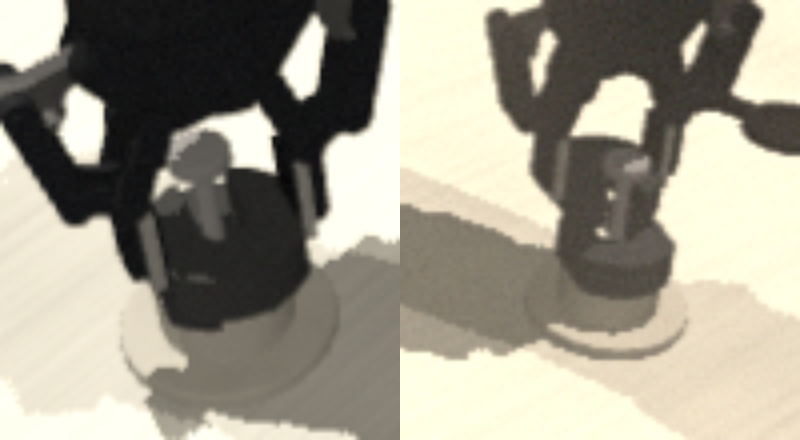

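```bash
python3 -m creep '[[0,0.01,0,0,0,0,0.3],[0,0.018,0,0,0,0,0.3],[0,0.023,0,0,0,0,0.3],[0,0.023,0,0,0,0,0.3],[0,0.023,0,0,0,0,0.3]]' 60
python3 - <<'E'
from h import *
rel([.572,.125,.030],65)
o=bot.get_obs();print(proj('side',o['ee_pos']+[0,0,.041]),proj('scene',o['ee_pos']+[0,0,.041]))
a,b=[np.clip(optics.camera(n)[:,:,::-1]*1.8,0,255).astype(np.uint8) for n in('side','scene')]
cv2.imwrite('pics/c11.png',np.hstack([cv2.resize(a[190:300,120:220],None,fx=4,fy=4),cv2.resize(b[170:280,320:420],None,fx=4,fy=4)]))
E
```

```text
time: 9.55
ee_pos: [0.5711, 0.1261, 0.0354]
tcp_rot: [-180.0, 0.0, 65.0]
wrist_force: [0.4, -0.2, -3.4]
opening: 0.0482
shift [-0.0006  0.0013  0.0054] turn [-0.0004  0.0002  0.0003] q6 37.427873733030594
[171.3494343  235.31037077] [375.06114747 215.68706625]
```

View pics/c11.png

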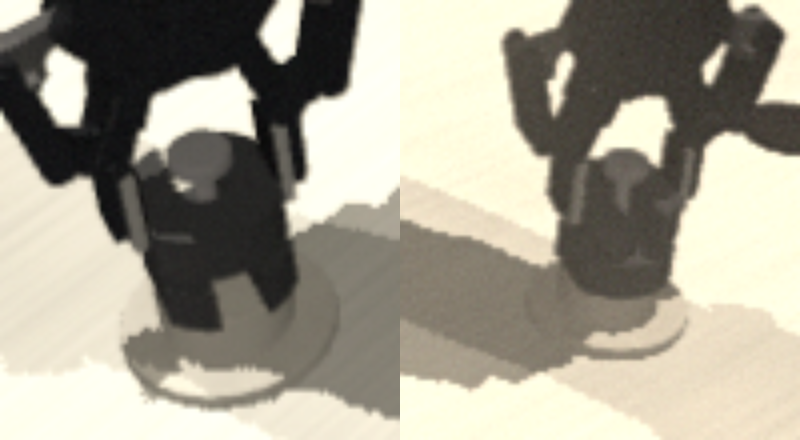

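```bash
python3 -m creep '[[0,0.001,0.002,0,0,0,0.3],[0,0.001,0.004,0,0,0,0.3],[0,0.001,0.005,0,0,0,0.3],[0,0.001,0.005,0,0,0,0.3]]' 60; python3 -m creep '[[0,0,0.001,0,0,0,0.3],[0,0,0.001,0,0,0,0.3]]' 60
```

```text
time: 10.05
ee_pos: [0.5718, 0.1257, 0.0303]
tcp_rot: [-180.0, 0.0, 65.0]
wrist_force: [-0.2, 0.1, -4.0]
opening: 0.0485
time: 10.25
ee_pos: [0.572, 0.1258, 0.0295]
tcp_rot: [-180.0, 0.0, 65.0]
wrist_force: [0.2, -0.9, -2.2]
opening: 0.0486
```

```bash
python3 -m creep '[[0,0,0.001,0,0,0,0.3],[0,0,0.001,0,0,0,0.3]]' 60
python3 - <<'E'
from h import *
a,b=[np.clip(optics.camera(n)[:,:,::-1]*1.8,0,255).astype(np.uint8) for n in('side','scene')]
cv2.imwrite('pics/c12.png',np.hstack([cv2.resize(a[190:300,120:220],None,fx=4,fy=4),cv2.resize(b[170:280,320:420],None,fx=4,fy=4)]))
E
```

```text
time: 10.45
ee_pos: [0.5722, 0.1258, 0.029]
tcp_rot: [180.0, -0.0, 65.0]
wrist_force: [-0.5, -0.3, 0.8]
opening: 0.0481
```

View pics/c12.png

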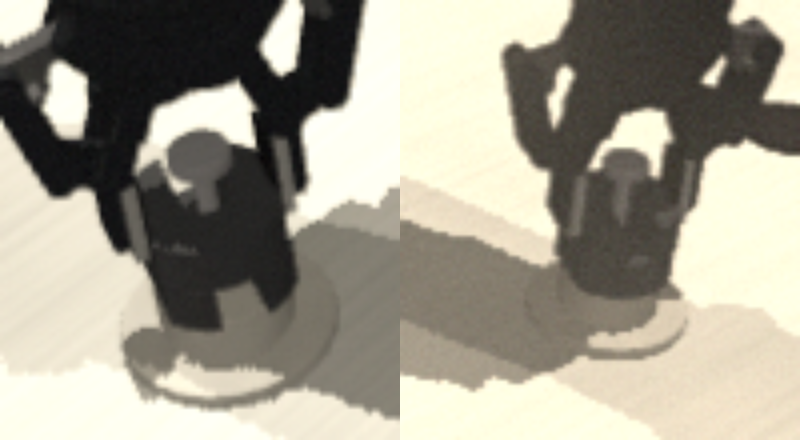

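```bash
python3 -m creep '[[0,0,0,0,0,0,0.62],[0,0,0,0,0,0,0.7],[0,0,0,0,0,0,0.85],[0,0,0,0,0,0,0.95],[0,0,0,0,0,0,0.95],[0,0,0,0,0,0,0.95]]'
python3 - <<'E'
from h import *
a,b=[np.clip(optics.camera(n)[:,:,::-1]*1.8,0,255).astype(np.uint8) for n in('side','scene')]
cv2.imwrite('pics/c13.png',np.hstack([cv2.resize(a[190:300,120:220],None,fx=4,fy=4),cv2.resize(b[170:280,320:420],None,fx=4,fy=4)]))
E
```

```text
time: 11.15
ee_pos: [0.572, 0.1257, 0.0285]
tcp_rot: [-180.0, 0.0, 65.0]
wrist_force: [0.5, 0.1, 0.2]
opening: 0.0816
```

View pics/c13.png

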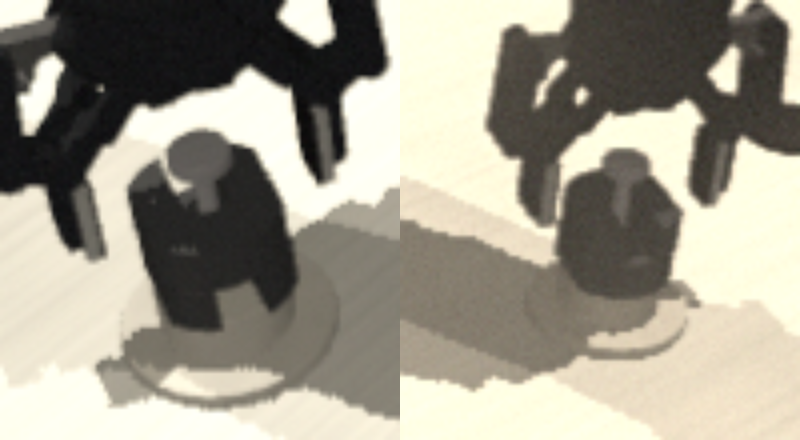

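Released cleanly; the weight sits on the fitted one with the stem in its slot. Rising straight up.

```bash
python3 -m creep '[[0,0,-0.02,0,0,0,1],[0,0,-0.05,0,0,0,1],[0,0,-0.09,0,0,0,1],[0,0,-0.13,0,0,0,1],[0,0,-0.17,0,0,0,1],[0,-0.05,-0.17,0,0,0,1],[0,-0.1,-0.17,0,0,0,1],[0,-0.1,-0.17,0,0,0,1]]'
python3 - <<'E'
from h import *
o=bot.get_obs(); np.savez('w2.npz',p=o['ee_pos'],r=o['tcp_rot']);
w=np.clip(optics.camera('wrist')[:,:,::-1]*1.5,0,255).astype(np.uint8)
a,b=[np.clip(optics.camera(n)[:,:,::-1]*1.8,0,255).astype(np.uint8) for n in('side','scene')]
cv2.imwrite('pics/c14.png',np.hstack([cv2.resize(a[190:300,120:220],None,fx=4,fy=4),cv2.resize(b[170:280,320:420],None,fx=4,fy=4)]))
cv2.imwrite('pics/w14.png',w)
E
```

```text
time: 12.05
ee_pos: [0.4778, 0.1694, 0.1995]
tcp_rot: [-180.0, -0.0, 65.2]
wrist_force: [1.8, 0.2, -0.3]
opening: 0.0855
```

View pics/c14.png

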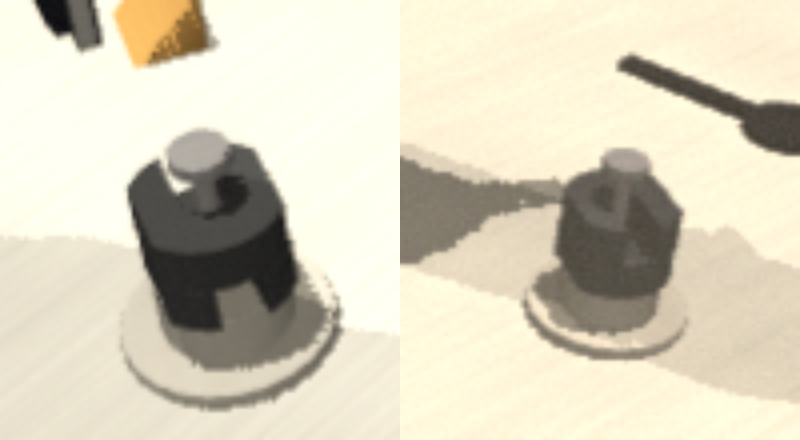

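View pics/w14.png

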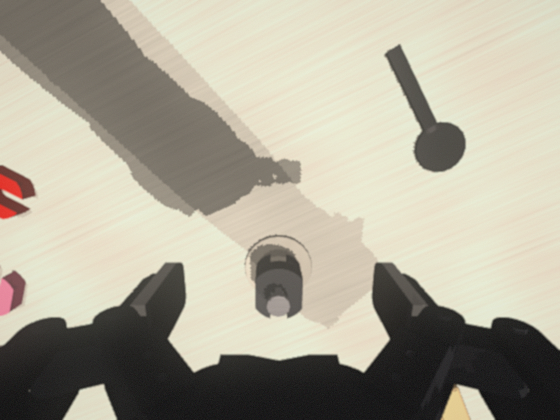

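Run:
```python
from h import *
im=cv2.imread('pics/w14.png'); cv2.imwrite('pics/w14c.png',cv2.resize(im[225:330,235:325],None,fx=6,fy=5.7 and 6)[:600])
```

```text
(no output)
```

View pics/w14c.png

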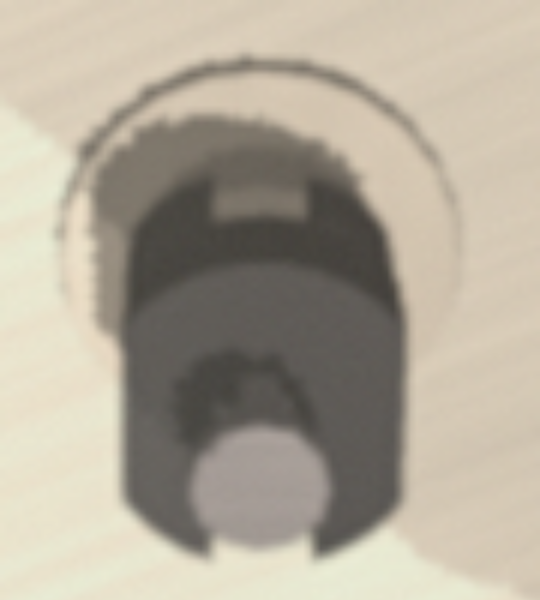

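Run:
```python
from h import *
d=np.load('w2.npz'); o=dict(ee_pos=d['p'],tcp_rot=d['r'])
f=lambda x,y,z:pl('wrist',235+x/6,225+y/6,z,o)[:2]
cap=f(260,487,.094); back=f(265,263,.07); m=(f(211,558,.07)+f(314,560,.07))/2; end=f(265,350,.07)
L,Rr=f(124,400,.07),f(405,400,.07)
u=(m-back)/np.linalg.norm(m-back); c1=back+.03*u; c2=m-.0286*u
print('cap',cap,'centres',c1,c2,'mid flats',(L+Rr)/2, np.linalg.norm(L-Rr),'yaw',np.degrees(np.arctan2(u[1],u[0])),'d',np.linalg.norm((c1+c2)/2-cap))
fm=[f(211,185,.05),f(307,183,.05)]; fmm=(fm[0]+fm[1])/2-cap; print('fitted mouth',np.degrees(np.arctan2(fmm[1],fmm[0])),np.linalg.norm(fmm))
print(proj('side',[*cap,.094]),proj('scene',[*cap,.094]))
```

```text
cap [0.57206586 0.126129  ] centres [0.57377722 0.12606431] [0.57349115 0.12619915] mid flats [0.57046832 0.12775267] 0.049285132010155594 yaw -25.23813564835446 d 0.001568326490572138
fitted mouth 155.4306124115742 0.034360509297062046
[169.20532132 226.08644332] [376.54541698 208.38038843]
```

```bash
python3 -c "
from workcell import bot
print(bot.job_done()); print(bot.get_obs()['time'])"
```

```text
the job is handed in; nothing more can be done
None
the job is handed in; nothing more can be done
```

The larger slotted weight is on the counterweight post, flat on the fitted weight, with the stem in its slot. I handed the job in at about 12 s of the 35 s allowed; no verdict is reported.

**How it went:** I gripped the weight by its flats at 60 N and turned it opposite to the fitted slot. I slid it under the cap, lowered it until the wrist force showed contact, released it and backed the arm clear.

**Last checks, from the wrist picture after release:**
- The weight's centre is about 1.6 mm from the stem axis.
- Its slot points to −25.2° and the fitted weight's to 155.4°, so they are opposite within about 1°.
- The fitted weight is still on the pedestal, with its slot mouth about 34 mm from the stem.
- The side and scene views show the weight flat and under the cap. I did not measure its tilt or height separately.
- The smaller weight was never touched. I did not measure its position again at the end.

**What failed or disagreed:**
- **First grasp:** it closed on nothing, above the weight. The open fingertips stood about 36 mm behind the stated TCP, so I re-grasped with the TCP about 24 mm lower.
- **Cap position:** the two fixed cameras first put the cap about 14 mm apart when cast onto its height. I used the value between them, and the wrist picture later agreed with it to about 1 mm.

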